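Load the tilted pit rack for the next heat

TASK

Load the tilted rack for the next heat: stack all the spares cases that are out on the table flat on its sloping bed in one neat pile, lids up, longest at the bottom and shorter ones above, each lying lengthwise up the slope in the middle of the bed with its end against the backstop, and set the open white tray on top of the pile in the same way. Take the worn black pinion cover out of the tray and put it away in the crate of parts, and see that the fresh orange one from the crate ends up lying flat on its underside in the tray instead. Leave the other parts in the crate and the rest of the table as it is.

Things in the scene. Friction and masses are not known exactly. Their poses are not given: they have to be found in the camera images.
- rack: fixed tilted rack of aluminium on a dark steel frame, about 200 x 130, 170 high; origin on the table under its middle; at the start it stands on the robot's left, turned so that its backstop (its +x side) is on the side away from the middle of the table and its raised open end (-x) towards the middle
- bed: part of the rack: flat bed 175 long x 130 wide, sloping 0.30 rad down to a backstop plate square to it, 130 wide, 145 high, red top edge. Origin: middle of the inside corner of bed and backstop, 30 above the table; x runs down the slope (bed x = -175 to 0, backstop face at x = 0), y along the backstop, z square to the bed, up. No side walls; things laid on it stay put by friction
- case_blue: closed plastic spares case, all blue with a grey panel and a white blank label on its lid and a black seam; 155 long (its x) x 54 wide (its y) x 30 high, about 300 g (varies); origin at the centre of its underside, z up out of the lid; same shape either way round; may be absent
- case_yellow: closed plastic spares case, all yellow with a grey panel and a white blank label on its lid and a black seam; 140 long (its x) x 54 wide (its y) x 30 high, about 260 g (varies); origin at the centre of its underside, z up out of the lid; same shape either way round; may be absent
- case_red: closed plastic spares case, all red with a grey panel and a white blank label on its lid and a black seam; 125 long (its x) x 54 wide (its y) x 30 high, about 220 g (varies); origin at the centre of its underside, z up out of the lid; same shape either way round; may be absent
- case_green: closed plastic spares case, all green with a grey panel and a white blank label on its lid and a black seam; 110 long (its x) x 54 wide (its y) x 30 high, about 180 g (varies); origin at the centre of its underside, z up out of the lid; same shape either way round; may be absent
- tray: open-topped white plastic tray, 120 long (its x) x 64 wide (its y) x 24 high outside, walls and floor 3 thick, about 120 g; origin at the centre of its underside, z up
- crate: fixed open wooden crate of mixed parts on the robot's right, 170 (its x) x 230 (its y) outside, 34 high, walls and floor 5 thick; origin at the centre of its underside
- pinion_cover: the ORANGE nylon pinion cover, in the crate at the start: two round lobes joined in one body 60 long (its x) x 40 wide (its y) x 24 high (lobe radius 20 at x = -10, radius 14 at x = +16), with a moulded rib on top to lift it by: 34 long along x, 12 thick along y, from 24 to 40 above the underside; about 50 g; origin at the centre of its underside, z up
- black_cover: the worn BLACK pinion cover, lying in the tray at the start; same shape, size, mass and frame as the orange one
- bearing_tube: white ceramic bearing tube lying in the crate, 64 long, 22 across; origin below the middle of its axis at the start (11 from it), x along the tube
- wheel_nut: green anodised wheel nut in the crate, flange 34 across, 18 high; origin at the centre of its underside
- hex_driver: black-handled hex driver lying in the crate, 114 long, handle 18 thick; origin under its middle, x along it, handle to -x
- hub_a: red aluminium hex hub in the crate, 22 across, 16 high; origin at the centre of its underside
- hub_b: a second red hex hub in the crate, the same
- tyre: bystander: black tyre on a yellow wheel lying flat, 68 across, 30 high; origin at the centre of its underside
- oil_bottle: bystander: small clear bottle with a red cap, 40 across, 100 high; origin at the centre of its underside
- drink_can: bystander: plain aluminium drink can, 66 across, 115 high; origin at the centre of its underside
- motor: bystander: steel motor can lying down, 36 across, 50 long; origin at its underside

How it is judged (in metres and radians):
At the end, for the whole second after the job is handed in: All cases present and the tray lie upright, flat (0.06 rad) and in line (0.1 rad) on the slope, within 15 mm of its middle line, ends within 6 mm of the backstop, longer ones lower, tray on top, orange cover flat in the tray, black cover and other parts in the crate; all at rest (x of case_blue in the frame of bed between -0.0835 and -0.0735 m and y of case_blue in the frame of bed between -0.015 and 0.015 m and angle between the z axis of each of case_blue, case_yellow, case_red, case_green, tray and the z axis of bed, either way round below 0.06 rad and angle between the x axis of each of case_blue, case_yellow, case_red, case_green, tray and the x axis of bed, either way round below 0.1 rad and angle between each of case_blue, case_yellow, case_red, case_green, tray's own z axis and vertical below 0.45 rad and linear speed of each of case_blue, case_yellow, case_red, case_green, tray, pinion_cover below 0.01 m/s and x of case_yellow in the frame of bed between -0.076 and -0.066 m and y of case_yellow in the frame of bed between -0.015 and 0.015 m and x of case_red in the frame of bed between -0.0685 and -0.0585 m and y of case_red in the frame of bed between -0.015 and 0.015 m and x of case_green in the frame of bed between -0.061 and -0.051 m and y of case_green in the frame of bed between -0.015 and 0.015 m and x of tray in the frame of bed between -0.066 and -0.056 m and y of tray in the frame of bed between -0.015 and 0.015 m and z of each of case_yellow, case_red, case_green, tray in the frame of case_blue above 0.025 m and z of each of case_red, case_green, tray in the frame of case_yellow above 0.025 m and z of each of case_green, tray in the frame of case_red above 0.025 m and z of tray in the frame of case_green above 0.025 m and x of pinion_cover in the frame of tray between -0.03 and 0.03 m and y of pinion_cover in the frame of tray between -0.013 and 0.013 m and z of pinion_cover in the frame of tray between 0 and 0.008 m and angle between the z axis of pinion_cover and the z axis of tray, either way round below 0.15 rad and x of black_cover in the frame of crate between -0.085 and 0.085 m and y of black_cover in the frame of crate between -0.115 and 0.115 m and z of each of black_cover, bearing_tube, wheel_nut, hex_driver, hub_a, hub_b in the frame of crate below 0.05 m and x of bearing_tube in the frame of crate between -0.085 and 0.085 m and y of bearing_tube in the frame of crate between -0.115 and 0.115 m and x of wheel_nut in the frame of crate between -0.085 and 0.085 m and y of wheel_nut in the frame of crate between -0.115 and 0.115 m and x of hex_driver in the frame of crate between -0.085 and 0.085 m and y of hex_driver in the frame of crate between -0.115 and 0.115 m and x of hub_a in the frame of crate between -0.085 and 0.085 m and y of hub_a in the frame of crate between -0.115 and 0.115 m and x of hub_b in the frame of crate between -0.085 and 0.085 m and y of hub_b in the frame of crate between -0.115 and 0.115 m); the robot touches nothing.
It fails at once if the tyre is moved more than 3 cm (distance of tyre from where it was at the start of the episode above 0.03 m).
It fails at once if the oil bottle is moved more than 3 cm (distance of oil_bottle from where it was at the start of the episode above 0.03 m).
It fails at once if the drink can is moved more than 3 cm (distance of drink_can from where it was at the start of the episode above 0.03 m).
It fails at once if the motor is moved more than 3 cm (distance of motor from where it was at the start of the episode above 0.03 m).
Of case_blue, case_yellow, case_red, case_green only 2 to 4 are there at a start; the rules pass over those that are not, and their reading is None.
At some moment in a run one of pinion_cover, black_cover may be knocked a few centimetres aside while the robot is not near it.
Once in a run the grip may slacken for a moment while it holds something.
It also fails if it takes over 210 s, if anything falls off the work surface, if the arm or the gripper's body presses on something with over 40 N, if the wrist force passes 120 N, or if a joint passes its speed limit or range.

ROBOT

A 6-joint arm with a two-finger parallel gripper is mounted at the origin on the work surface. World frame = base frame: x ahead of the robot, y to its left, z up, the work surface at z = 0. Lengths are in mm, angles in rad, forces in N, time in s.
With the tool pointing down it reaches from about 425 to 925 mm from the base axis. Payload 12.5 kg.
Tool frame: the origin (TCP) lies between the finger pads; the fingertips stand 14 mm ahead of it and the grasp point (between the pads) lies 5 mm behind it; z points along the fingers, y is the line along which they close (so a half turn about z gives the same grasp; the last joint's range is limited). The gripper opens to 85 mm and grips with 20 to 120 N. Pads are 22 mm wide; open, the fingers measure 114 mm over their backs; the gripper's body (76 mm by 85 mm) begins 54 mm behind the grasp point. The pads swing forward as they close: fully open they stand 13 mm farther back than shut.
Start: joints at [1.186, 0.491, 1.559, -0, 1.092, -0.106], TCP at [171.983, 600.887, 245.327] pointing down, gripper open.
Joint ranges: [-3.1, 3.1], [-0.84, 2.19], [0.05, 2.79], [-1.13, 4.28], [0.06, 2.93], [-2.69, 2.69]. Speed limits (rad/s): [2.22, 2.22, 2.79, 3.14, 3.14, 3.14].

INTERFACE

Orientations are given as a 3x3 rotation matrix whose columns are the frame's x, y, z axes.
In Python, from cell import env gives the robot as it stands.
- The arm moves only by the tool servo_tool, never from a script. Its argument "increments" is a list of rows, each a list of 7 numbers: the opening, from 0 (shut) to 1 (fully open), then the shift along the tool's x, y, z scaled (see below), then the turn, a rotation vector about the tool's x, y, z scaled (see below). In form: [[fingers, tx, ty, tz, wx, wy, wz], ...]. A call has 1 to 12 rows; each row is the pose to reach, as a shift and turn from the pose commanded when the call began, along the tool's axes at that moment; what a row does not reach only later rows make up. The controller multiplies each number of a shift by 0.2 m and each number of a turn by 90 degrees. A row lasts 1/8 s, in which the tool goes at most 62.5 mm and 10.7 degrees, less where a joint would pass 70% of its speed; a pose out of reach is approached as far as the arm can. A call with a number of a shift or a turn outside -1 to 1 is refused whole. A call with a gripper value outside its range is refused whole. The fingers move at their own pace and stop on an object; "newtons" is the grip in N (left out, the last holds). Time passes only in rows, so rows that repeat a pose let the fingers close. It gives the time, the measured TCP pose, the force, the opening and the grip force at its end, in the units of the state.
- env.get_state(): the state, without advancing time (a new reading comes with each control period).
- env.grab_frame(name): name is "side" or "top" or "wrist"; returns a dict with "img" (400x640x3 uint8, red, green, blue), "fx", "fy", "cx", "cy" (pixels), "view" (4x4, takes a point from world to camera coordinates); the wrist camera has in their place "mount" (4x4, takes a point from camera to tool coordinates, whose origin is the TCP and whose axes are the flange's). Camera axes: x right, y up, looking along -z (the intrinsics and any distortion apply to the point x, -y, -z); pixel columns grow to the right and rows downward; lengths in mm; the calibration is good to about 2 mm. A picture is of the moment at which its call begins: read the wrist's pose just before it. There is no depth.
- env.hand_in(): hands the job in; it is judged then, once.
Trained networks look in a picture, given as the dict that the camera call returned (one of the last four; its "shot" number tells which), for a name from the list of things; names that differ only in an ending like _2 or _b are one class to them, and where a whole thing is asked for, a point or a joint stands for the part that bears it (a point fixed in the world has none). Each returns a list of dicts, best first, with "confidence" (0 to 1); they miss things now and then, are a little off and sometimes report something else, mostly with a low value. They report only what shows in the picture. A call takes as long as a camera call.
- env.boxes_of(picture, thing): "bbox" ([left, top, right, bottom] in pixels, round what is visible of it).
- env.regions_of(picture, thing): "region" (400x640 bool, what is visible of it) and "bbox" ([left, top, right, bottom] in pixels, round what is visible of it).
- env.landmark_of(picture, thing): "location" ([column, row] in pixels: a listed point, or the origin of a listed thing).
The state is a dict: "clock": time; "joint_pos": joint angles; "dq": joint speeds; "tau": joint torques, N m; "position": TCP position; "tool_rot": TCP orientation; "force": force on the tool from outside, world axes, zero at the start; "moment": the same for the moment, N m; "opening": finger opening in mm; "gripper_force": force on a finger pad.
Only numpy, scipy, OpenCV 4.12 (cv2) and the standard library are available. Lean on these libraries where they do the work, as an engineer would, in place of code of your own. Each camera call takes 0.05 s, during which the arm holds its last target. There are 200 camera calls.

## Working session

There is one attempt and no reset: what is moved stays moved. The work goes in short steps, Python scripts to look and compute and a tool call to move; the robot and the scene stay as the last step left them, time stands still between calls to the robot, and variables do not carry over. Pictures are saved under pics/ and viewed, at most 17 in all, crops included, and the job is handed in when it is done.

Besides the shell and the picture viewer there is one more tool, called after "Emit:" as name(argument=value, ...) on one line, values as JSON. servo_tool: Moves the arm, as the interface text tells. Its arguments: {"type":"object","properties":{"increments":{"type":"array","items":{"type":"array","items":{"type":"number","minimum":-1,"maximum":1}}},"newtons":{"type":"number"}},"required":["increments"]}

```bash
mkdir -p pics; ls
cat > h.py <<'E'
import numpy as np, cv2
from cell import env
def save(d,n,crop=None,s=1):
    im=d["img"][...,::-1]
    if crop: im=im[crop[1]:crop[3],crop[0]:crop[2]]
    cv2.imwrite("pics/"+n,cv2.resize(im,None,fx=s,fy=s))
def view(d,st=None):
    if "view" in d: return np.array(d["view"])
    M=np.array(d["mount"]);T=np.eye(4);T[:3,:3]=st["tool_rot"];T[:3,3]=st["position"]
    return np.linalg.inv(T@M)
def ray(d,px,V):
    R=V[:3,:3];o=-R.T@V[:3,3]
    K=np.array([[d["fx"],0,d["cx"]],[0,d["fy"],d["cy"]],[0,0,1]])
    p=cv2.undistortPoints(np.array([[px]],float),K,np.array(d.get("dist",np.zeros(5)),float))[0,0]
    return o,R.T@np.array([p[0],-p[1],-1.])
def atz(d,px,z,V):
    o,r=ray(d,px,V);return o+r*(z-o[2])/r[2]
def proj(d,P,V):
    c=V[:3,:3]@np.array(P,float)+V[:3,3];return np.array([d["cx"]+d["fx"]*c[0]/-c[2],d["cy"]+d["fy"]*c[1]/c[2]])
E
python3 - <<'E'
from h import *
np.set_printoptions(precision=1,suppress=True)
for c in("top","side"):
    d=env.grab_frame(c);save(d,c+"0.png",s=1.25);print(c,[k for k in d],d["fx"],d["cx"],d.get("dist"),np.array(d["view"]))
    V=view(d)
    for t in "case_blue case_yellow case_red case_green tray black_cover pinion_cover crate rack bed".split():
        m=env.landmark_of(d,t)
        for r in m[:1]: print(t,round(r["confidence"],2),r["location"],atz(d,r["location"],0,V))
E
```

```text
pics
top ['img', 'fx', 'fy', 'cx', 'cy', 'view', 'shot'] 409.535793963305 321.37297616097175 None [[   -0.     -1.      0.     16.3]
 [    1.     -0.      0.1  -585.8]
 [   -0.1     0.      1.  -1292.3]
 [    0.      0.      0.      1. ]]
case_blue 0.77 [344.0, 175.4] [662.4 -72.6   0. ]
case_red 0.81 [348.4, 242.2] [440.2 -81.2   0. ]
tray 0.84 [302.1, 236.8] [460.8  70.4   0. ]
black_cover 0.68 [302.7, 236.6] [461.4  68.4   0. ]
pinion_cover 0.55 [401.5, 241.4] [ 439.3 -256.4    0. ]
crate 0.68 [341.0, 174.0] [667.4 -62.7   0. ]
rack 0.93 [226.4, 238.5] [460.1 317.4   0. ]
bed 0.66 [200.2, 236.3] [468.9 402.5   0. ]
side ['img', 'fx', 'fy', 'cx', 'cy', 'view', 'shot'] 376.55929149341847 321.80010288320807 None [[   0.8   -0.6   -0.  -489.2]
 [   0.3    0.4    0.8 -240.6]
 [  -0.5   -0.7    0.6 -681.4]
 [   0.     0.     0.     1. ]]
case_blue 0.56 [360.9, 218.5] [677.  -63.4   0. ]
case_red 0.61 [281.0, 255.8] [443.1 -62.8   0. ]
tray 0.88 [259.2, 219.7] [467.2  88.6   0. ]
black_cover 0.72 [254.7, 220.4] [456.6  92.8   0. ]
pinion_cover 0.78 [330.0, 303.4] [ 450.5 -238.2    0. ]
crate 0.74 [358.6, 316.6] [ 474.8 -295.2    0. ]
rack 0.67 [225.0, 183.9] [468.8 308.1   0. ]
bed 0.93 [209.3, 162.4] [482.7 466.6   0. ]
```

View pics/top0.png

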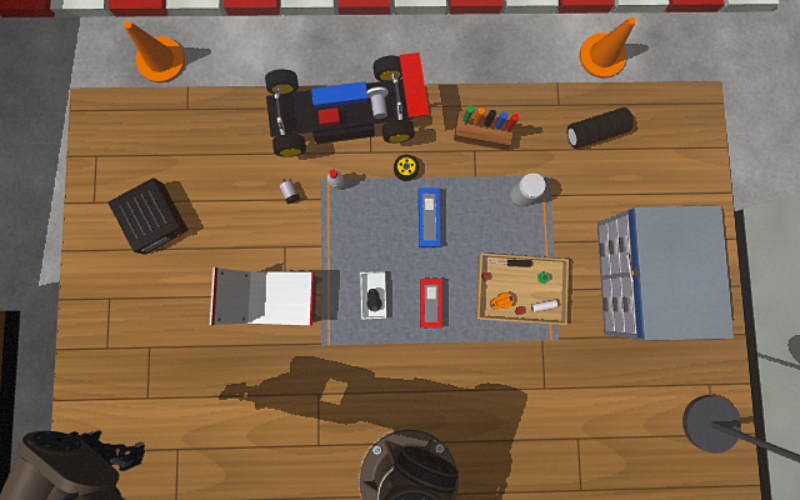

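View pics/side0.png

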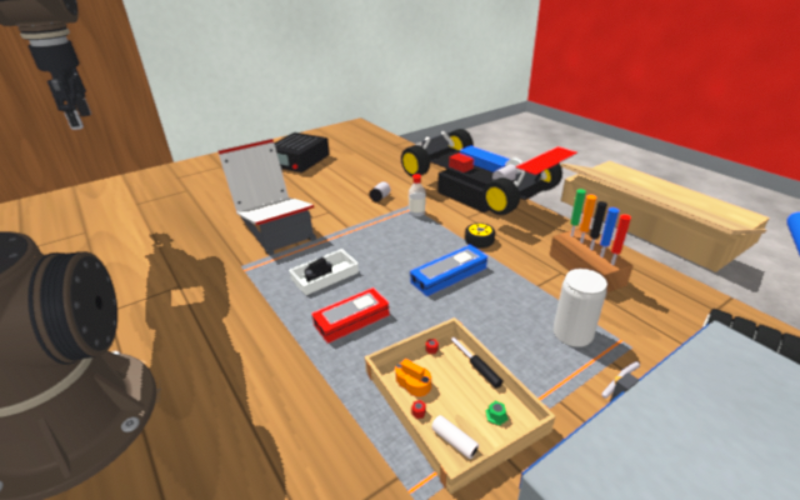

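The top and side views show two cases: blue near (430,217) and red near (431,303) in the top view. The tray with the black cover is at (374,296), the crate at (525,288) with the orange cover at (502,300), and the rack is on the left. Yellow and green are absent.

```bash
cat >> h.py <<'E'
from scipy.spatial.transform import Rotation as Ro
def down(yaw): # tool down, tool y axis at angle yaw in world
    y=np.array([np.cos(yaw),np.sin(yaw),0]);z=np.array([0,0,-1.]);return np.column_stack([np.cross(y,z),y,z])
def inc(P,R,P0,R0):
    P,R,P0,R0=map(np.asarray,(P,R,P0,R0))
    return np.r_[R0.T@(P-P0)/200,Ro.from_matrix(R0.T@R).as_rotvec()/(np.pi/2)].round(3)
def rect(d,thing,z,V):
    r=env.regions_of(d,thing)
    if not r: return None
    u=r[0]["region"].astype(np.uint8);c=max(cv2.findContours(u,0,1)[0],key=cv2.contourArea)
    w=np.array([atz(d,p[0],z,V)[:2] for p in c],np.float32);(x,y),(a,b),t=cv2.minAreaRect(w)
    if a<b:a,b,t=b,a,t+90
    return round(r[0]["confidence"],2),round(x,1),round(y,1),round(a,1),round(b,1),"long-axis deg",round((t+90)%180-90,1)
E
python3 - <<'E'
from h import *
np.set_printoptions(precision=3,suppress=True)
s=env.get_state();print(s["tool_rot"],s["joint_pos"],s["clock"],s["opening"])
d=env.grab_frame("top");V=view(d)
for t,z in(("case_blue",28),("case_red",28),("tray",24),("black_cover",30),("pinion_cover",25),("crate",30)):print(t,rect(d,t,z,V))
w=env.grab_frame("wrist");print(w["mount"],w["fx"],w["cx"],w["cy"]);save(w,"w0.png")
for t in("top","side"):
  d=env.grab_frame(t);V=view(d)
  for n in("bed","rack"):
    for r in env.regions_of(d,n)[:1]:
      c=cv2.findContours(r["region"].astype(np.uint8),0,1)[0];c=max(c,key=cv2.contourArea);print(t,n,cv2.approxPolyDP(c,3,True)[:,0].tolist())
E
```

```text
[[-0.961  0.275  0.   ]
 [ 0.275  0.961  0.   ]
 [-0.     0.    -1.   ]] [ 1.186  0.491  1.559  0.     1.092 -0.106] 1.1 85.5663464202483
case_blue (0.79, 664.6, -67.4, 156.4, 52.8, 'long-axis deg', -1.4)
case_red (0.74, 441.3, -68.0, 128.0, 58.2, 'long-axis deg', -1.4)
tray (0.92, 464.8, 81.2, 118.8, 61.2, 'long-axis deg', -0.6)
black_cover (0.51, 451.8, 78.1, 54.3, 35.2, 'long-axis deg', -0.7)
pinion_cover (0.69, 440.6, -249.4, 58.5, 37.1, 'long-axis deg', -65.1)
crate (0.56, 472.8, -304.4, 240.8, 173.9, 'long-axis deg', 86.0)
[[  -0.       0.948    0.319   83.222]
 [   1.      -0.       0.001   -0.293]
 [   0.001    0.319   -0.948 -127.617]
 [   0.       0.       0.       1.   ]] 297.79925885462734 317.1774890348791 204.0953205494714
top bed [[171, 214], [169, 259], [249, 258], [250, 218]]
top rack [[170, 215], [168, 259], [248, 260], [256, 255], [252, 251], [252, 229], [257, 222], [249, 217]]
side bed [[217, 112], [174, 120], [188, 169], [205, 179], [248, 166], [229, 156]]
side rack [[175, 120], [189, 169], [213, 202], [252, 191], [249, 164], [229, 157], [217, 112]]
```

View pics/w0.png

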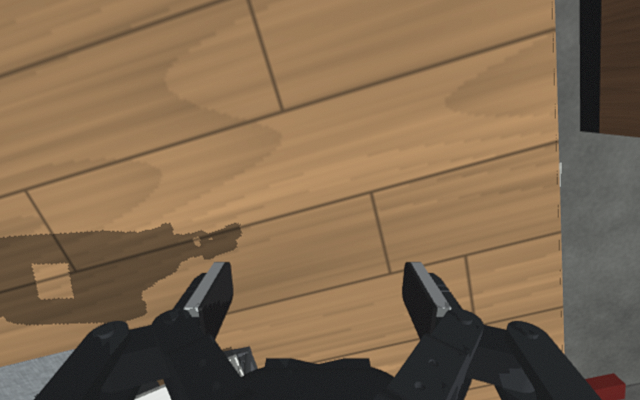

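The wrist view shows the bare table, with the rack's red edge just at the lower right (600,385). I can fit the rack pose from the corners found in the top and side views.

```bash
cat >> h.py <<'E'
def bedR(yaw): # bed x direction in plan at yaw
    return Ro.from_euler('z',yaw).as_matrix()@Ro.from_euler('y',0.30).as_matrix()
def bedfit(obs): # list of (d,V,bedpoint,pixel)
    from scipy.optimize import least_squares
    f=lambda q:np.concatenate([proj(d,bedR(q[2])@np.array(b)+[q[0],q[1],30],V)-px for d,V,b,px in obs])
    r=least_squares(f,[465,400,1.57],loss="soft_l1",x_scale=[10,10,.1]);return r.x,f(r.x).reshape(-1,2)
E
python3 - <<'E'
from h import *
np.set_printoptions(precision=2,suppress=True)
t=env.grab_frame("top");s=env.grab_frame("side");tv,sv=view(t),view(s)
A=(0,-65,145);B=(0,65,145);C=(-175,-65,0);D=(-175,65,0);E=(0,-65,0);F=(0,65,0)
ot=[(t,tv,A,(170,214)),(t,tv,B,(168.5,259)),(t,tv,C,(250,217)),(t,tv,D,(249,259))]
os=[(s,sv,A,(217,112)),(s,sv,B,(174.5,120)),(s,sv,C,(249,165)),(s,sv,D,(205,179)),(s,sv,E,(229,156)),(s,sv,F,(188,169))]
for o in(ot,os,ot+os):
  q,r=bedfit(o);print(q,r.tolist())
d=s
for n,z in(("case_blue",20),("case_red",20),("tray",15),("pinion_cover",15),("black_cover",20)):print(n,rect(d,n,z,sv))
st=env.get_state()
print(inc((465,80,220),down(np.pi/2),st["position"],st["tool_rot"]))
E
```

```text
[464.48 399.33   1.54] [[1.2661018957321915, -0.2630964563333009], [0.3831114508383564, 0.5348543473297696], [-0.655032778502374, -0.38305874251261685], [-0.9348419628868214, 0.1358123355652765]]
[464.02 400.82   1.53] [[0.06961572678397943, -0.6380470294549951], [-1.018741768111198, 1.1217423244445968], [0.5559309149792284, -1.0788221319130002], [-1.4767827983619668, -1.2651208500338385], [0.722180014202138, 1.8061731780050536], [0.640588065194521, 0.5185364121979887]]
[464.11 399.77   1.54] [[1.1631487088469328, -0.16742850102113493], [0.17141462045424305, 0.6321277901118947], [-0.7532405312346953, -0.1364879593568844], [-1.133512520524107, 0.3874740617956718], [0.0889915460455768, -0.5689720210217502], [-0.9315779022290656, 1.2958880849893006], [1.0769858628533768, -1.1249495847514766], [-0.8032121432134147, -1.1734973816137426], [0.8349058114000059, 1.8660577176169681], [0.8373374572351509, 0.7049133515347421]]
case_blue (0.73, 812.2, 234.9, 231.7, 39.2, 'long-axis deg', 53.9)
case_red (0.76, 441.0, -68.6, 134.5, 83.1, 'long-axis deg', -1.3)
tray None
pinion_cover (0.73, 444.0, -246.7, 67.8, 50.5, 'long-axis deg', -70.0)
black_cover (0.83, 453.0, 91.4, 66.1, 60.3, 'long-axis deg', 1.8)
[-2.12 -2.1   0.13  0.    0.   -0.18]
```

The rack fits to bed origin ≈ (464,400,30) with yaw 1.54. I'm moving above the tray.

Emit:
servo_tool(increments=[[1,-0.35,-0.35,0,0,0,0],[1,-0.7,-0.7,0.05,0,0,0],[1,-1,-1,0.08,0,0,0],[1,-1,-1,0.08,0,0,0],[1,-1,-1,0.08,0,0,0]])

```text
clock: 2.78
position: [310.1, 351.4, 229.4]
tool_rot: [[-0.961, 0.277, 0.0], [0.277, 0.961, 0.0], [-0.0, 0.0, -1.0]]
force: [0.8, 1.3, -0.3]
opening: 85.3
gripper_force: 0.0
```

Emit:
servo_tool(increments=[[1,-0.35,-0.35,0,0,0,-0.05],[1,-0.7,-0.7,0.05,0,0,-0.1],[1,-1,-1,0.05,0,0,-0.18],[1,-1,-1,0.05,0,0,-0.18],[1,-1,-1,0.05,0,0,-0.18]])

```text
clock: 3.4
position: [447.6, 103.8, 219.4]
tool_rot: [[-1.0, -0.002, 0.001], [-0.002, 1.0, 0.0], [-0.001, 0.0, -1.0]]
force: [-0.2, 0.3, -0.2]
opening: 85.5
gripper_force: 0.0
```

Run:
```python
from h import *
np.set_printoptions(precision=2,suppress=True)
s=env.get_state();print(s["position"],s["joint_pos"],s["clock"])
d=env.grab_frame("wrist");V=view(d,s);save(d,"w1.png")
for n,z in(("tray",24),("black_cover",24)):
  print(n,rect(d,n,z,V));
  for m in env.landmark_of(d,n)[:1]:print(m["confidence"],m["location"],atz(d,m["location"],0 if n=="tray" else 3,V))
```

```text
[447.57 103.76 219.36] [ 0.08  0.29  1.98 -0.    0.87 -1.49] 3.4
tray (0.87, 463.7, 82.8, 122.4, 63.8, 'long-axis deg', 1.0)
0.7 [302.4, 191.4] [465.13  85.7    0.  ]
black_cover (0.75, 451.0, 80.8, 61.5, 37.8, 'long-axis deg', -2.2)
0.74 [299.7, 181.4] [451.9   82.82   3.  ]
```

View pics/w1.png

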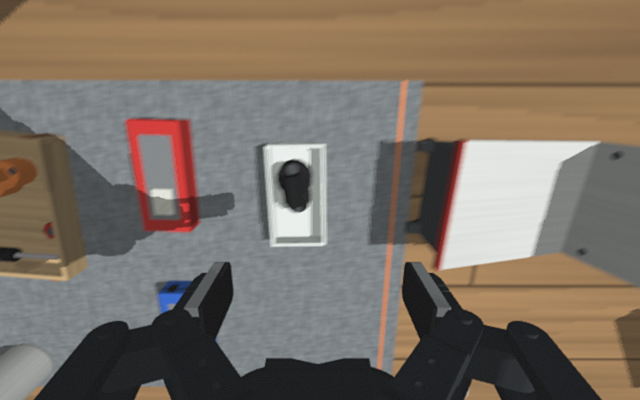

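The close view shows the tray at (295,195) with the black cover upright in it, rib along the tray. I'll grip the rib across y at about (451.5,81.5), with the fingertips just above the body.

Emit:
servo_tool(increments=[[0.6,-0.02,-0.111,0.25,0,0,0],[0.6,-0.02,-0.111,0.5,0,0,0],[0.6,-0.02,-0.111,0.75,0,0,0],[0.6,-0.02,-0.111,0.82,0,0,0],[0.6,-0.02,-0.111,0.872,0,0,0],[0.6,-0.02,-0.111,0.872,0,0,0],[0,-0.02,-0.111,0.872,0,0,0],[0,-0.02,-0.111,0.872,0,0,0],[0,-0.02,-0.111,0.872,0,0,0],[0,-0.02,-0.111,0.872,0,0,0],[0,-0.02,-0.111,0.872,0,0,0]], newtons=40)

```text
clock: 5.03
position: [450.9, 84.1, 45.8]
tool_rot: [[-1.0, -0.004, 0.002], [-0.004, 1.0, 0.0], [-0.002, 0.0, -1.0]]
force: [-1.1, 1.8, 7.9]
opening: 10.7
gripper_force: 39.5
```

Emit:
servo_tool(increments=[[0,0,0,-0.3,0,0,0],[0,0,0,-0.6,0,0,0],[0,0,0,-0.9,0,0,0],[0,0,-0.3,-0.95,0,0,0],[0,0,-0.6,-0.95,0,0,0],[0,0,-0.9,-0.95,0,0,0],[0,0,-0.9,-0.95,0,0,0]])

```text
clock: 5.9
position: [451.0, -99.2, 235.2]
tool_rot: [[-1.0, 0.001, 0.001], [0.001, 1.0, -0.0], [-0.001, -0.0, -1.0]]
force: [0.2, 1.4, -0.1]
opening: 10.6
gripper_force: 39.5
```

Emit:
servo_tool(increments=[[0,-0.05,-0.3,0,0,0,0],[0,-0.1,-0.6,-0.1,0,0,0],[0,-0.1,-0.75,-0.1,0,0,0],[0,-0.1,-0.75,-0.1,0,0,0],[0,-0.1,-0.75,-0.1,0,0,0]])

```text
clock: 6.52
position: [471.7, -244.6, 254.8]
tool_rot: [[-1.0, -0.004, -0.0], [-0.004, 1.0, 0.001], [0.0, 0.001, -1.0]]
force: [0.5, 0.9, -0.7]
opening: 11.0
gripper_force: 39.6
```

Run:
```python
from h import *
np.set_printoptions(precision=2,suppress=True)
s=env.get_state();print(s["position"],s["opening"],s["clock"])
d=env.grab_frame("wrist");V=view(d,s);save(d,"w2.png")
for n,z in(("crate",34),("pinion_cover",25),("bearing_tube",16),("wheel_nut",15),("hex_driver",14),("hub_a",15)):
  print(n,rect(d,n,z,V));
  for m in env.landmark_of(d,n)[:2]:print(m["confidence"],m["location"],atz(d,m["location"],5,V))
```

```text
[ 471.7  -244.61  254.79] 11.022004368606124 6.525
crate (0.78, 473.0, -304.2, 229.7, 173.0, 'long-axis deg', 85.0)
0.91 [271.7, 173.4] [ 473.86 -303.4     5.  ]
pinion_cover (0.86, 439.7, -251.1, 59.2, 40.8, 'long-axis deg', -58.0)
0.82 [310.3, 149.7] [ 443.2  -253.43    5.  ]
0.43 [295.5, 221.8] [ 541.08 -273.91    5.  ]
bearing_tube (0.68, 428.5, -362.2, 69.2, 22.1, 'long-axis deg', -78.7)
0.82 [221.2, 135.2] [ 425.8  -363.91    5.  ]
wheel_nut (0.64, 500.6, -363.4, 33.1, 31.0, 'long-axis deg', -4.7)
0.58 [227.9, 193.9] [ 501.75 -362.53    5.  ]
hex_driver (0.84, 541.2, -310.0, 48.0, 19.6, 'long-axis deg', 86.4)
0.63 [291.1, 227.7] [ 549.83 -280.12    5.  ]
hub_a (0.58, 508.1, -211.5, 24.4, 18.6, 'long-axis deg', 27.3)
0.5 [341.7, 201.7] [ 511.95 -211.76    5.  ]
0.48 [274.9, 122.4] [ 410.17 -296.67    5.  ]
```

View pics/w2.png

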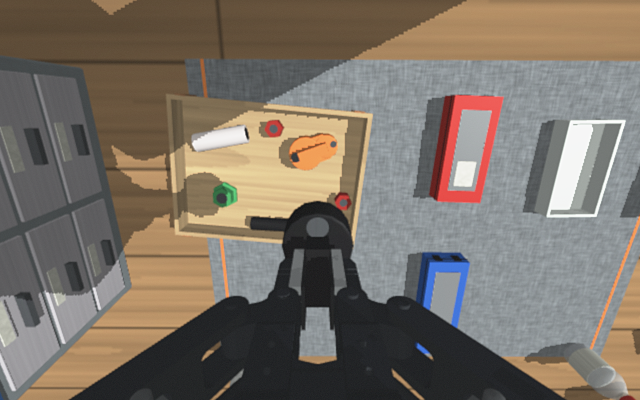

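The crate view shows a free patch at about (265,170), world (475,-312), between the orange cover (313,150), tube (220,138), nut (226,194) and driver (275,224). I'll set the black cover down there.

Emit:
servo_tool(increments=[[0,-0.017,-0.2,0,0,0,0],[0,-0.017,-0.337,0.1,0,0,0],[0,-0.017,-0.337,0.4,0,0,0],[0,-0.017,-0.337,0.7,0,0,0],[0,-0.017,-0.337,0.9,0,0,0],[0,-0.017,-0.337,1,0,0,0],[0,-0.017,-0.337,1,0,0,0],[0,-0.017,-0.337,1,0,0,0]])

```text
clock: 8.18
position: [475.9, -313.5, 55.7]
tool_rot: [[-1.0, -0.004, 0.001], [-0.004, 1.0, -0.001], [-0.001, -0.001, -1.0]]
force: [0.0, -0.5, -0.7]
opening: 10.7
gripper_force: 39.6
```

Emit:
servo_tool(increments=[[0,0,0,0.015,0,0,0],[0,0,0,0.028,0,0,0],[0.35,0,0,0.028,0,0,0],[0.45,0,0,0.028,0,0,0],[0.45,0,0,0.028,0,0,0],[0.45,0,0,-0.3,0,0,0],[0.45,0,0,-0.6,0,0,0],[0.5,0,0,-0.9,0,0,0],[0.5,0,0,-0.9,0,0,0]])

```text
clock: 9.3
position: [476.6, -314.0, 239.5]
tool_rot: [[-1.0, -0.004, 0.006], [-0.004, 1.0, -0.005], [-0.006, -0.005, -1.0]]
force: [-0.5, 0.3, 0.3]
opening: 42.6
gripper_force: 0.0
```

Run:
```python
from h import *
np.set_printoptions(precision=2,suppress=True)
s=env.get_state();print(s["position"],s["opening"],s["clock"])
d=env.grab_frame("wrist");V=view(d,s);save(d,"w3.png")
for n,z in(("pinion_cover",25),("black_cover",25)):
  print(n,rect(d,n,z,V));
  for m in env.landmark_of(d,n)[:1]:print(m["confidence"],m["location"],atz(d,m["location"],5,V))
```

```text
[ 476.6  -314.05  239.46] 42.575128065461236 9.3
pinion_cover (0.89, 439.3, -250.7, 58.1, 41.6, 'long-axis deg', -61.6)
0.67 [370.7, 144.3] [ 440.67 -251.42    5.  ]
black_cover (0.62, 476.0, -312.2, 62.7, 39.7, 'long-axis deg', -0.7)
0.77 [320.6, 171.8] [ 474.62 -311.26    5.  ]
```

View pics/w3.png

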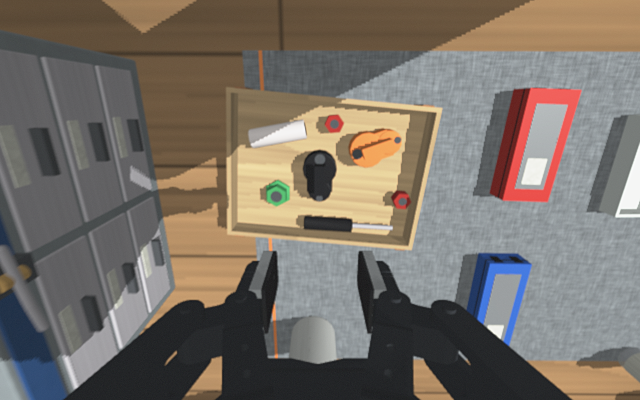

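The black cover sits upright in the crate at (319,175). I'm zooming in on the orange one to check which way up it lies.

```bash
python3 -c "
import cv2;im=cv2.imread('pics/w3.png')[105:190,285:425];cv2.imwrite('pics/w3c.png',cv2.resize(im,None,fx=4,fy=4,interpolation=2))"
```

```text
(no output)
```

View pics/w3c.png

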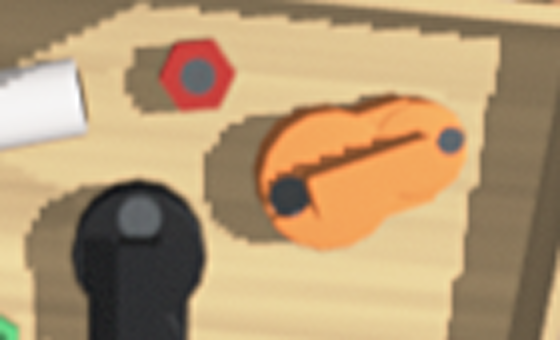

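The orange cover is upright, with its rib running between the two dots.

Run:
```python
from h import *
s=env.get_state()
d=env.grab_frame("wrist");V=view(d,s)
a=atz(d,(357.5,153.7),29,V);b=atz(d,(397.5,140),29,V);c1=atz(d,(366,150),29,V);c2=atz(d,(390,141.5),29,V);ang=np.arctan2(*(b-a)[1::-1]);ang2=np.arctan2(*(c2-c1)[1::-1])
print(a,b,(a+b)/2,c1,c2,np.degrees([ang,ang2]))
print(inc((440,-251,48),down(ang-np.pi/2),s["position"],s["tool_rot"]),rect(d,"pinion_cover",25,V))
```

```text
[ 443.91932843 -267.97488162   29.        ] [ 428.76177928 -224.77869312   29.        ] [ 436.34055385 -246.37678737   29.        ] [ 439.79208168 -258.74057834   29.        ] [ 430.41289243 -232.87870787   29.        ] [109.33597983 109.93392427]
[ 0.172  0.309  0.927  0.    -0.002  0.788] (0.94, 443.1, -250.6, 59.6, 41.6, 'long-axis deg', -83.9)
```

The latest outline differs from the one before, so the cover may have been knocked. I'll move above it, then re-measure.

Emit:
servo_tool(increments=[[0.5,0.08,0.15,0.1,0,0,0.12],[0.5,0.172,0.309,0.2,0,0,0.24],[0.5,0.172,0.309,0.3,0,0,0.36],[0.5,0.172,0.309,0.4,0,0,0.48],[0.5,0.172,0.309,0.4,0,0,0.6],[0.5,0.172,0.309,0.4,0,0,0.72],[0.5,0.172,0.309,0.4,0,0,0.79],[0.5,0.172,0.309,0.4,0,0,0.79]])

```text
clock: 10.65
position: [440.7, -251.5, 154.2]
tool_rot: [[-0.328, 0.945, -0.001], [0.945, 0.328, 0.001], [0.001, -0.001, -1.0]]
force: [0.2, 0.3, 0.1]
opening: 42.7
gripper_force: 0.0
```

Run:
```python
from h import *
s=env.get_state();print(s["position"])
d=env.grab_frame("wrist");V=view(d,s);save(d,"w4.png")
r=env.regions_of(d,"pinion_cover")[0];print(r["bbox"],rect(d,"pinion_cover",25,V))
m=env.landmark_of(d,"pinion_cover")[0];print(m["location"],atz(d,m["location"],5,V))
```

```text
[ 440.72909675 -251.46157689  154.21388338]
[298.9, 163.0, 341.5, 230.0] (0.76, 441.2, -248.6, 62.3, 38.6, 'long-axis deg', -70.8)
[319.9, 191.6] [ 441.44050379 -249.07008259    5.        ]
```

View pics/w4.png

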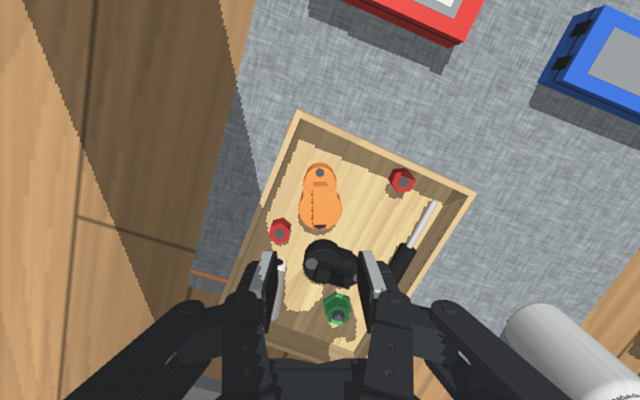

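The cover is aligned upright under the gripper at (320,195). Gripping it now.

Emit:
servo_tool(increments=[[0.5,0.011,0.007,0.25,0,0,0],[0.5,0.011,0.007,0.45,0,0,0],[0.5,0.011,0.007,0.53,0,0,0],[0.5,0.011,0.007,0.53,0,0,0],[0,0.011,0.007,0.53,0,0,0],[0,0.011,0.007,0.53,0,0,0],[0,0.011,0.007,0.53,0,0,0],[0,0.011,0.007,0.53,0,0,0],[0,0.011,0.007,0.3,0,0,0],[0,0.011,0.007,0,0,0,0],[0,0.011,0.007,-0.2,0,0,0],[0,0.011,0.007,-0.2,0,0,0]], newtons=45)

```text
clock: 12.35
position: [442.2, -249.6, 198.3]
tool_rot: [[-0.328, 0.945, 0.005], [0.945, 0.328, -0.004], [-0.005, 0.004, -1.0]]
force: [0.5, 0.4, -1.0]
opening: 10.2
gripper_force: 46.3
```

Run:
```python
from h import *
s=env.get_state();print(s["position"],s["opening"],s["gripper_force"],s["clock"])
d=env.grab_frame("side");V=view(d);print(rect(d,"pinion_cover",200,V))
i=inc((463,82,180),down(np.pi/2),s["position"],s["tool_rot"]);print(i,i/2)
t=env.grab_frame("top");print(rect(t,"tray",24,view(t)))
```

```text
[ 442.24644414 -249.55096076  198.25202172] 10.1627414936308 46.29550337791443 12.35
(0.35, 374.0, -417.7, 49.3, 32.8, 'long-axis deg', 10.9)
[ 1.533  0.641  0.085 -0.     0.004 -0.787] [ 0.7665  0.3205  0.0425 -0.      0.002  -0.3935]
(0.95, 464.0, 80.6, 125.4, 66.5, 'long-axis deg', 1.4)
```

Emit:
servo_tool(increments=[[0,0.25,0.1,0,0,0,0],[0,0.5,0.2,0,0,0,-0.1],[0,0.75,0.3,0,0,0,-0.2],[0,1,0.4,0,0,0,-0.3],[0,1,0.4,0,0,0,-0.4],[0,1,0.4,0,0,0,-0.5],[0,1,0.4,0,0,0,-0.6],[0,1,0.4,0,0,0,-0.7],[0,1,0.4,0,0,0,-0.787],[0,1,0.4,0,0,0,-0.787]])

```text
clock: 13.8
position: [451.2, -33.8, 193.9]
tool_rot: [[-1.0, 0.002, -0.002], [0.002, 1.0, 0.001], [0.002, 0.001, -1.0]]
force: [-0.3, -0.0, -0.9]
opening: 10.3
gripper_force: 49.4
```

Run:
```python
from h import *
s=env.get_state();print(s["position"],s["opening"],s["clock"])
print(inc((464,82,180),down(np.pi/2+.017),s["position"],s["tool_rot"]))
```

```text
[451.19694685 -33.80306354 193.92651963] 10.324818304643465 13.8
[-0.063  0.579  0.07   0.    -0.001 -0.012]
```

Emit:
servo_tool(increments=[[0,-0.03,0.3,0,0,0,0],[0,-0.063,0.579,0,0,0,-0.012],[0,-0.063,0.579,0.3,0,0,-0.012],[0,-0.063,0.579,0.6,0,0,-0.012],[0,-0.063,0.579,0.7,0,0,-0.012],[0,-0.063,0.579,0.736,0,0,-0.012],[0,-0.063,0.579,0.736,0,0,-0.012],[0.35,-0.063,0.579,0.736,0,0,-0.012],[0.4,-0.063,0.579,0.736,0,0,-0.012],[0.4,-0.063,0.579,0.5,0,0,-0.012],[0.6,-0.063,0.579,0.1,0,0,-0.012],[1,-0.063,0.579,-0.05,0,0,-0.012]])

```text
clock: 15.3
position: [464.2, 81.9, 207.4]
tool_rot: [[-1.0, -0.017, 0.001], [-0.017, 1.0, 0.0], [-0.001, 0.0, -1.0]]
force: [0.5, -0.5, 0.3]
opening: 67.6
gripper_force: 0.0
```

Run:
```python
from h import *
s=env.get_state();print(s["position"],s["opening"],s["clock"],s["joint_pos"])
d=env.grab_frame("wrist");V=view(d,s);save(d,"w5.png")
for n,z in(("tray",24),("pinion_cover",27),("case_red",30),("case_blue",30)):print(n,rect(d,n,z,V))
t=env.grab_frame("top");V=view(t)
for n in("case_red","case_blue"):print(n,rect(t,n,30,V))
```

```text
[464.18657514  81.90026087 207.3517268 ] 67.58540784384812 15.3 [ 3.43364729e-02  3.24101074e-01  1.97022429e+00  9.18787764e-05
  8.45799839e-01 -1.55388409e+00]
tray (0.78, 464.0, 82.8, 121.0, 63.8, 'long-axis deg', 1.0)
pinion_cover (0.76, 460.0, 82.0, 61.3, 37.8, 'long-axis deg', 1.0)
case_red (0.67, 441.0, -60.3, 125.9, 64.1, 'long-axis deg', -1.8)
case_blue (0.84, 595.4, -72.4, 77.6, 39.5, 'long-axis deg', -31.3)
case_red (0.95, 439.7, -66.2, 124.6, 54.9, 'long-axis deg', -1.4)
case_blue (0.68, 665.9, -68.7, 159.5, 55.6, 'long-axis deg', -1.4)
```

View pics/w5.png

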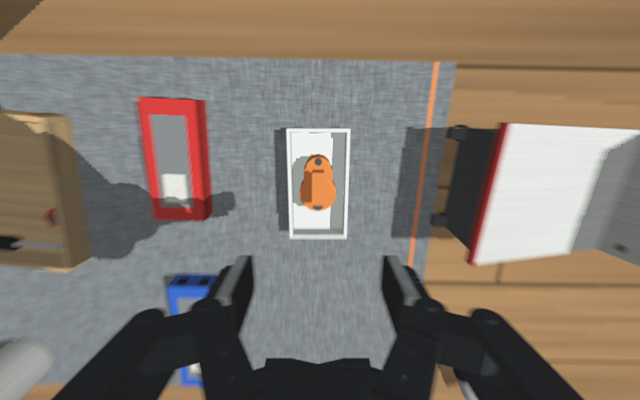

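The orange cover lies flat and centred in the tray. Next is the blue case.

Emit:
servo_tool(increments=[[1,-0.25,-0.2,0,0,0,0.027],[1,-0.5,-0.4,0,0,0,0.027],[1,-0.75,-0.6,0.1,0,0,0.027],[1,-0.95,-0.76,0.2,0,0,0.027],[1,-0.95,-0.76,0.25,0,0,0.027],[1,-0.95,-0.76,0.25,0,0,0.027]])

```text
clock: 16.45
position: [655.8, -66.3, 152.7]
tool_rot: [[-1.0, 0.025, -0.004], [0.025, 1.0, 0.001], [0.004, 0.001, -1.0]]
force: [-0.5, 0.9, -0.3]
opening: 85.3
gripper_force: 0.0
```

Run:
```python
from h import *
s=env.get_state();print(s["position"],s["opening"],s["clock"])
d=env.grab_frame("wrist");V=view(d,s)
for z in(30,):print(rect(d,"case_blue",z,V),env.regions_of(d,"case_blue")[0]["bbox"])
m=env.landmark_of(d,"case_blue")[0];print(m["location"],atz(d,m["location"],0,V))
t=env.grab_frame("top");
for n in("tyre","oil_bottle","drink_can","motor"):
  m=env.landmark_of(t,n)
  if m:print(n,atz(t,m[0]["location"],0,view(t)))
print(inc((666,-69,22),down(np.radians(88.6)),s["position"],s["tool_rot"]))
```

```text
[655.81536873 -66.27909746 152.74916218] 85.26912467927603 16.45
(0.76, 665.1, -67.1, 156.2, 55.5, 'long-axis deg', -0.6) [280.2, 120.8, 349.3, 290.9]
[314.9, 204.2] [666.43364249 -68.84793507   0.        ]
tyre [805.6012797   -7.94782604   0.        ]
oil_bottle [761.34332006 174.031537     0.        ]
drink_can [ 717.92964681 -317.719601      0.        ]
motor [735.34043124 308.53237103   0.        ]
[-0.054 -0.013  0.654  0.001 -0.003 -0.   ]
```

Emit:
servo_tool(increments=[[1,-0.048,-0.009,0.2,0,0,0],[1,-0.048,-0.009,0.45,0,0,0],[1,-0.048,-0.009,0.6,0,0,0],[1,-0.048,-0.009,0.678,0,0,0],[1,-0.048,-0.009,0.678,0,0,0],[0.2,-0.048,-0.009,0.678,0,0,0],[0,-0.048,-0.009,0.678,0,0,0],[0,-0.048,-0.009,0.678,0,0,0],[0,-0.048,-0.009,0.678,0,0,0],[0,-0.048,-0.009,0.678,0,0,0]], newtons=80)

```text
clock: 18.15
position: [667.3, -68.7, 21.2]
tool_rot: [[-1.0, 0.024, 0.003], [0.024, 1.0, -0.0], [-0.003, -0.0, -1.0]]
force: [0.5, 0.7, 6.7]
opening: 52.7
gripper_force: 85.9
```

Emit:
servo_tool(increments=[[0,0,0,-0.2,0,0,0],[0,0,0,-0.45,0,0,0],[0,0.1,0.1,-0.7,0,0,0],[0,0.3,0.3,-1,0,0,0.1],[0,0.6,0.6,-1,0,0,0.2],[0,0.85,0.9,-1,0,0,0.3],[0,1,1,-1,0,0,0.4],[0,1,1,-1,0,0,0.45],[0,1,1,-1,0,0,0.45]])

```text
clock: 19.27
position: [470.2, 137.2, 220.2]
tool_rot: [[-0.746, 0.666, 0.001], [0.666, 0.746, 0.0], [-0.001, 0.001, -1.0]]
force: [0.1, -0.7, -2.9]
opening: 52.8
gripper_force: 85.5
```

```bash
cat >> h.py <<'E'
BO=np.array([464.1,399.8,30.]);BY=1.54
def bedtool(p): # TCP at bed coords p, tool z square into bed
    B=bedR(BY);x,y,z=B.T
    return BO+B@np.array(p,float),np.column_stack([np.cross(-y,-z),-y,-z])
def bedpos(P): return bedR(BY).T@(np.asarray(P)-BO)
E
python3 - <<'E'
from h import *
s=env.get_state();print(s["position"],s["opening"],s["gripper_force"],s["clock"],s["joint_pos"])
P,R=bedtool((-95,0,90));print(P,R);i=inc(P,R,s["position"],s["tool_rot"]);print(i)
print(bedpos(s["position"]))
E
```

```text
[470.23995711 137.22094935 220.2239071 ] 52.77306722595973 85.45349836349487 19.275 [ 1.48924039e-01  3.31306229e-01  1.91341485e+00  1.62662332e-04
  8.95743967e-01 -6.92886341e-01]
[462.12441543 335.67027491 144.05470365] [[ 0.0294162   0.99952583 -0.0090995 ]
 [ 0.9548835  -0.03079146 -0.29538008]
 [-0.29552021 -0.         -0.95533649]]
[ 0.692  0.713  0.381  0.084 -0.179  0.551]
[-306.76679644  -14.22223783  104.2230891 ]
```

Emit:
servo_tool(increments=[[0,0.1,0.1,-0.1,0.01,-0.03,0.09],[0,0.25,0.25,-0.1,0.025,-0.06,0.18],[0,0.4,0.4,-0.1,0.04,-0.09,0.27],[0,0.5,0.5,-0.1,0.055,-0.12,0.36],[0,0.6,0.6,0,0.07,-0.15,0.45],[0,0.692,0.713,0.1,0.084,-0.179,0.551],[0,0.692,0.713,0.2,0.084,-0.179,0.551],[0,0.692,0.713,0.3,0.084,-0.179,0.551],[0,0.692,0.713,0.381,0.084,-0.179,0.551],[0,0.692,0.713,0.381,0.084,-0.179,0.551]])

```text
clock: 20.52
position: [463.8, 334.2, 142.3]
tool_rot: [[0.031, 0.999, -0.012], [0.954, -0.033, -0.297], [-0.297, -0.002, -0.955]]
force: [-0.3, -0.2, -3.1]
opening: 52.2
gripper_force: 85.4
```

Run:
```python
from h import *
np.set_printoptions(precision=3,suppress=True)
s=env.get_state();print(s["position"],s["opening"],s["clock"],s["joint_pos"],bedpos(s["position"]))
P,R=bedtool((-80,0,40));print(inc(P,R,s["position"],s["tool_rot"]))
d=env.grab_frame("side");save(d,"s1.png",(130,70,330,220),3);V=view(d)
t=env.grab_frame("top");save(t,"t1.png",(130,180,330,290),3)
d=env.grab_frame("wrist");save(d,"w6.png")
```

```text
[463.824 334.225 142.252] 52.24338368441978 20.525 [ 0.609  0.61   1.687 -0.277  1.048  0.805] [-95.797  -1.744  87.866]
[ 0.079 -0.008  0.239 -0.002  0.001 -0.001]
```

View pics/w6.png

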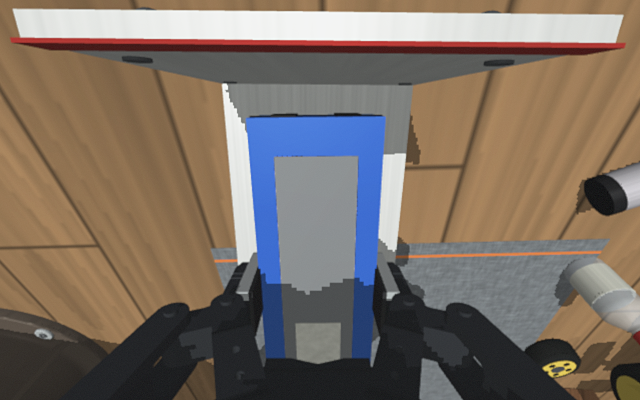

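The wrist view shows the blue case (247–384, row 117) centred in front of the backstop. Its inside corner runs (223–412, row 83) and the red edge is near row 43. I'll refit the bed from this.

Run:
```python
from h import *
np.set_printoptions(precision=3,suppress=True)
s=env.get_state();d=env.grab_frame("wrist");V=view(d,s)
o=[(d,V,(0,65,145),(13,42)),(d,V,(0,-65,145),(625,46)),(d,V,(0,65,0),(223,83)),(d,V,(0,-65,0),(412,83))]
q,r=bedfit(o);print(q,r.tolist())
B=bedR(q[2]);
# case front lid edge: underside 21 below TCP, so lid at tcp bed z+9
p=B.T@(s["position"]-np.array([q[0],q[1],30]));print("tcp bed",p)
for px in((247,118),(384,117)):
  oo,rr=ray(d,px,V);oo=B.T@(oo-[q[0],q[1],30]);rr=B.T@rr
  for dz in(7,10):print(px,oo+rr*(p[2]+dz-oo[2])/rr[2])
```

```text
[465.448 398.923   1.532] [[6.2671054099618, -0.785699352361064], [-7.19111876806312, -1.0994824193899149], [-1.3197330366697884, 0.6007481654399953], [1.28097937324344, 1.6966239361200621]]
tcp bed [-94.926  -1.135  89.828]
(247, 118) [-17.931  27.661  96.828]
(247, 118) [-17.794  26.987  99.828]
(384, 117) [-17.282 -25.677  96.828]
(384, 117) [-17.161 -25.025  99.828]
```

Emit:
servo_tool(increments=[[0,0.03,-0.005,0.1,0,0,0],[0,0.062,-0.005,0.2,0,0,0],[0,0.062,-0.005,0.28,0,0,0],[0,0.062,-0.005,0.305,0,0,0],[0,0.062,-0.005,0.305,0,0,0],[0,0.062,-0.005,0.305,0,0,0]])

```text
clock: 21.48
position: [462.7, 328.7, 81.9]
tool_rot: [[0.031, 0.999, -0.01], [0.955, -0.033, -0.296], [-0.296, 0.0, -0.955]]
force: [-1.0, 0.7, -2.6]
opening: 52.0
gripper_force: 85.5
```

```bash
cat >> h.py <<'E'
BO=np.array([464.8,399.3,30.]);BY=1.536
def st():
    s=env.get_state();B=bedR(BY);print("t%.1f"%s["clock"],"bed",bedpos(s["position"]).round(1),"F bed",(B.T@np.array(s["force"])).round(1),"open",round(s["opening"],1));return s
E
python3 -c "
from h import *
st()"
```

```text
t21.5 bed [-82.8  -0.3  28.7] F bed [ 1.4  1.1 -2.2] open 52.0
```

Emit:
servo_tool(increments=[[0,0,0,0.015,0,0,0],[0,0,0,0.03,0,0,0],[0,0,0,0.035,0,0,0],[0,0,0,0.035,0,0,0]])

```text
clock: 21.98
position: [462.2, 326.5, 74.6]
tool_rot: [[0.031, 0.999, -0.011], [0.955, -0.033, -0.296], [-0.296, -0.001, -0.955]]
force: [-0.7, -0.3, 0.3]
opening: 52.3
gripper_force: 85.7
```

```bash
python3 -c "
from h import *
st()"
```

```text
t22.0 bed [-82.8   0.1  21.1] F bed [-0.4  0.7  0.2] open 52.3
```

Emit:
servo_tool(increments=[[0,0,0,0.007,0,0,0],[0,0.015,0,0.007,0,0,0],[0,0.03,0,0.007,0,0,0],[0,0.035,0,0.007,0,0,0],[0,0.035,0,0.007,0,0,0]])

```text
clock: 22.6
position: [462.9, 330.9, 73.2]
tool_rot: [[0.031, 0.999, -0.01], [0.953, -0.033, -0.3], [-0.3, -0.0, -0.954]]
force: [-0.2, -15.0, 21.4]
opening: 52.3
gripper_force: 87.9
```

```bash
python3 -c "
from h import *
st()"
```

```text
t22.6 bed [-78.1  -0.5  21. ] F bed [-20.6  -0.3  16. ] open 52.3
```

The case is against the backstop. Releasing.

Emit:
servo_tool(increments=[[0.8,-0.008,0,0,0,0,0],[1,-0.008,0,0,0,0,0],[1,-0.008,0,0,0,0,0],[1,-0.008,0,0,0,0,0],[1,-0.008,0,-0.2,0,0,0],[1,-0.008,0,-0.5,0,0,0],[1,-0.008,0,-0.75,0,0,0],[1,-0.008,0,-0.75,0,0,0]])

```text
clock: 23.6
position: [464.7, 377.2, 218.3]
tool_rot: [[0.031, 0.999, -0.005], [0.956, -0.032, -0.292], [-0.292, 0.004, -0.956]]
force: [-0.6, -0.0, -0.6]
opening: 85.6
gripper_force: 0.0
```

Run:
```python
from h import *
s=st();d=env.grab_frame("wrist");save(d,"w7.png");V=view(d,s)
i=inc((440,-66,200),down(np.radians(88.6)),s["position"],s["tool_rot"]);print(i)
```

```text
t23.6 bed [-76.7  -0.7 173.3] F bed [ 0.1  0.6 -0.6] open 85.6
[-2.095 -0.054  0.735 -0.147  0.15  -0.997]
```

View pics/w7.png

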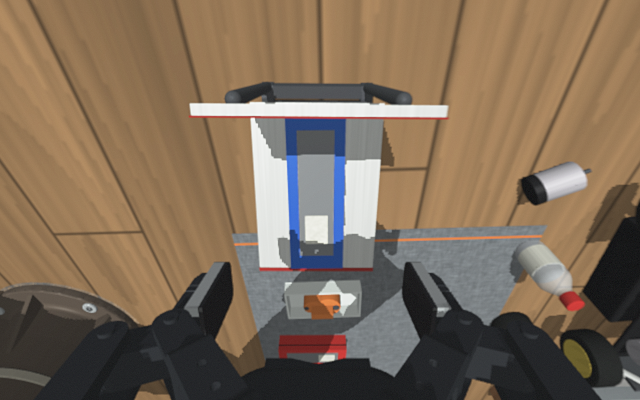

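The blue case is square in the middle of the bed (286–345 within 252–382). Next is the red case.

Emit:
servo_tool(increments=[[1,-0.25,-0.007,0.088,0,0,0],[1,-0.5,-0.013,0.175,-0.01,0.02,-0.1],[1,-0.75,-0.02,0.263,-0.03,0.04,-0.2],[1,-1,-0.026,0.35,-0.05,0.06,-0.3],[1,-1,-0.026,0.35,-0.065,0.07,-0.4],[1,-1,-0.026,0.35,-0.08,0.08,-0.5],[1,-1,-0.026,0.35,-0.1,0.1,-0.62],[1,-1,-0.026,0.35,-0.12,0.12,-0.74],[1,-1,-0.026,0.35,-0.13,0.135,-0.87],[1,-1,-0.026,0.35,-0.147,0.15,-0.997],[1,-1,-0.026,0.35,-0.147,0.15,-0.997]])

```text
clock: 25.02
position: [451.3, 163.6, 205.9]
tool_rot: [[-1.0, 0.023, -0.008], [0.023, 1.0, -0.004], [0.008, -0.004, -1.0]]
force: [0.5, 0.7, 0.2]
opening: 85.2
gripper_force: 0.0
```

Run:
```python
from h import *
s=st();print(s["position"],s["tool_rot"])
print(inc((432,-66,150),down(np.radians(88.6)),s["position"],s["tool_rot"]))
```

```text
t25.0 bed [-277.5    5.3   98.3] F bed [ 0.7 -0.4  0.4] open 85.2
[451.33656345 163.58210341 205.91354567] [[-0.99970802  0.02285778 -0.0078359 ]
 [ 0.02288913  0.99973026 -0.00393566]
 [ 0.00774382 -0.00411387 -0.99996155]]
[ 6.800e-02 -1.149e+00  2.850e-01 -3.000e-03 -5.000e-03  1.000e-03]
```

Emit:
servo_tool(increments=[[1,0.02,-0.3,0,-0.003,-0.005,0],[1,0.05,-0.6,0.05,-0.003,-0.005,0],[1,0.06,-0.9,0.15,-0.003,-0.005,0],[1,0.06,-1,0.27,-0.003,-0.005,0],[1,0.06,-1,0.27,-0.003,-0.005,0],[1,0.06,-1,0.27,-0.003,-0.005,0]])

```text
clock: 25.78
position: [434.3, -35.2, 154.0]
tool_rot: [[-1.0, 0.025, 0.002], [0.025, 1.0, 0.001], [-0.002, 0.001, -1.0]]
force: [0.1, 0.6, 0.2]
opening: 85.3
gripper_force: 0.0
```

Run:
```python
from h import *
s=st();print(s["position"])
d=env.grab_frame("wrist");V=view(d,s)
print(rect(d,"case_red",30,V),env.regions_of(d,"case_red")[0]["bbox"])
m=env.landmark_of(d,"case_red")[0];print(m["location"],atz(d,m["location"],0,V))
print(inc((440,-67,20),down(np.radians(88.6)),s["position"],s["tool_rot"]))
```

```text
t25.8 bed [-452.5   15.4  -10.2] F bed [ 0.5 -0.1  0.4] open 85.3
[434.31310175 -35.20454952 153.96923624]
(0.83, 439.6, -66.1, 128.2, 54.7, 'long-axis deg', -2.1) [246.9, 136.7, 314.6, 273.1]
[284.2, 201.7] [442.86331396 -68.27170401   0.        ]
[-0.031 -0.159  0.67   0.001  0.001 -0.001]
```

Emit:
servo_tool(increments=[[1,-0.032,-0.159,0.1,0,0,0],[1,-0.032,-0.159,0.35,0,0,0],[1,-0.032,-0.159,0.6,0,0,0],[1,-0.032,-0.159,0.67,0,0,0],[1,-0.032,-0.159,0.67,0,0,0],[0.2,-0.032,-0.159,0.67,0,0,0],[0,-0.032,-0.159,0.67,0,0,0],[0,-0.032,-0.159,0.67,0,0,0],[0,-0.032,-0.159,0.67,0,0,0],[0,-0.032,-0.159,0.67,0,0,0]])

```text
clock: 27.22
position: [441.1, -67.6, 21.8]
tool_rot: [[-1.0, 0.025, 0.006], [0.025, 1.0, -0.0], [-0.006, 0.0, -1.0]]
force: [-1.9, 1.4, 15.7]
opening: 52.4
gripper_force: 82.5
```

Emit:
servo_tool(increments=[[0,0,0,-0.2,0,0,0],[0,0,0,-0.5,0,0,0],[0,0,0.1,-0.8,0,0,0],[0,0,0.4,-1,0,0,0.1],[0,0,0.7,-1,0,0,0.2],[0,0,1,-1,0,0,0.3],[0,0,1,-1,0,0,0.4],[0,0,1,-1,0,0,0.45],[0,0,1,-1,0,0,0.45]])

```text
clock: 28.35
position: [444.6, 132.4, 220.8]
tool_rot: [[-0.744, 0.668, 0.004], [0.668, 0.744, 0.001], [-0.002, 0.003, -1.0]]
force: [-0.8, -0.6, -3.2]
opening: 52.3
gripper_force: 87.2
```

Run:
```python
from h import *
s=st();print(s["position"],s["gripper_force"])
P,R=bedtool((-85,0,130));print(P,inc(P,R,s["position"],s["tool_rot"]))
```

```text
t28.4 bed [-311.9   10.9  103.3] F bed [ 0.3  0.8 -3.2] open 52.3
[444.58982926 132.44625764 220.8484733 ] 87.1781587600708
[463.31150566 356.53992497 179.31296115] [ 0.679  0.896  0.209  0.086 -0.178  0.552]
```

Emit:
servo_tool(increments=[[0,0.1,0.1,-0.1,0.01,-0.03,0.09],[0,0.25,0.3,-0.1,0.025,-0.06,0.18],[0,0.4,0.5,-0.1,0.04,-0.09,0.27],[0,0.5,0.65,-0.1,0.055,-0.12,0.36],[0,0.6,0.78,0,0.07,-0.15,0.45],[0,0.679,0.896,0.1,0.086,-0.178,0.552],[0,0.679,0.896,0.2,0.086,-0.178,0.552],[0,0.679,0.896,0.209,0.086,-0.178,0.552],[0,0.679,0.896,0.209,0.086,-0.178,0.552]])

```text
clock: 29.48
position: [464.2, 355.9, 179.5]
tool_rot: [[0.034, 0.999, -0.011], [0.955, -0.036, -0.295], [-0.295, -0.001, -0.956]]
force: [-0.4, 0.3, -3.8]
opening: 52.6
gripper_force: 87.1
```

Run:
```python
from h import *
s=st();d=env.grab_frame("wrist");save(d,"w8.png")
P,R=bedtool((-70,0,60));print(P,inc(P,R,s["position"],s["tool_rot"]))
```

```text
t29.5 bed [-85.6  -0.9 130. ] F bed [ 1.4  0.4 -3.5] open 52.6
[463.09037206 350.18740555 108.00660381] [ 0.078 -0.004  0.35  -0.001 -0.    -0.   ]
```

View pics/w8.png

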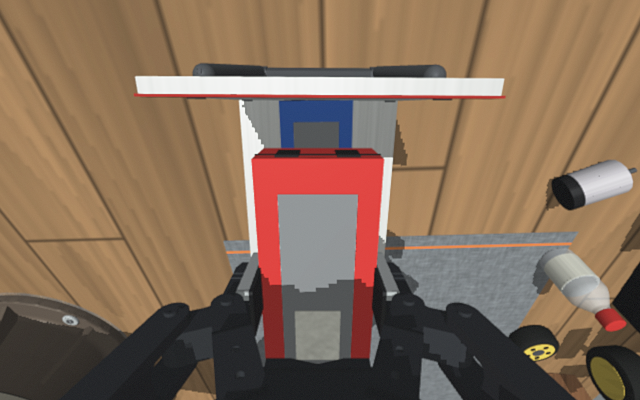

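The red case is held square above the blue, both centred. Lowering.

Emit:
servo_tool(increments=[[0,0.04,-0.004,0.1,0,0,0],[0,0.075,-0.004,0.25,0,0,0],[0,0.075,-0.004,0.34,0,0,0],[0,0.075,-0.004,0.37,0,0,0],[0,0.075,-0.004,0.385,0,0,0],[0,0.075,-0.004,0.385,0,0,0]])

```text
clock: 30.28
position: [463.1, 348.1, 101.4]
tool_rot: [[0.034, 0.999, -0.011], [0.955, -0.036, -0.295], [-0.295, 0.0, -0.956]]
force: [-0.6, 0.5, -2.6]
opening: 52.1
gripper_force: 87.2
```

```bash
python3 -c "
from h import *
st()"
```

```text
t30.3 bed [-70.   -0.1  53.1] F bed [ 1.2  0.7 -2.4] open 52.1
```

Emit:
servo_tool(increments=[[0,0,0,0.01,0,0,0],[0,0,0,0.016,0,0,0],[0,0.02,0,0.016,0,0,0],[0,0.035,0,0.016,0,0,0],[0,0.046,0,0.016,0,0,0],[0,0.046,0,0.016,0,0,0]])

```text
clock: 31.02
position: [463.9, 355.6, 97.7]
tool_rot: [[0.034, 0.999, -0.009], [0.955, -0.035, -0.296], [-0.296, 0.002, -0.955]]
force: [-0.5, -4.3, 21.0]
opening: 52.0
gripper_force: 89.9
```

```bash
python3 -c "
from h import *
st()"
```

```text
t31.0 bed [-61.8  -0.6  51.8] F bed [-10.4   0.3  18.8] open 52.0
```

Emit:
servo_tool(increments=[[0,0,0,-0.005,0,0,0],[0,0.01,0,-0.005,0,0,0],[0,0.015,0,-0.005,0,0,0],[0,0.015,0,-0.005,0,0,0]])

```text
clock: 31.52
position: [463.8, 355.7, 97.7]
tool_rot: [[0.035, 0.999, -0.011], [0.953, -0.036, -0.301], [-0.302, -0.0, -0.953]]
force: [1.1, -23.0, 21.7]
opening: 52.4
gripper_force: 89.3
```

```bash
python3 -c "
from h import *
st()"
```

```text
t31.5 bed [-61.6  -0.6  51.8] F bed [-28.3  -1.9  13.9] open 52.4
```

The red case is firmly on the backstop. Releasing.

Emit:
servo_tool(increments=[[0,-0.012,0,0,0,0,0],[0.8,-0.012,0,0,0,0,0],[1,-0.012,0,0,0,0,0],[1,-0.012,0,0,0,0,0],[1,-0.012,0,0,0,0,0],[1,-0.012,0,-0.2,0,0,0],[1,-0.012,0,-0.5,0,0,0],[1,-0.012,0,-0.6,0,0,0],[1,-0.012,0,-0.6,0,0,0]])

```text
clock: 32.65
position: [464.6, 392.7, 211.4]
tool_rot: [[0.034, 0.999, -0.009], [0.955, -0.035, -0.294], [-0.294, 0.001, -0.956]]
force: [-0.5, 0.4, -1.1]
opening: 85.3
gripper_force: 0.0
```

Run:
```python
from h import *
s=st();d=env.grab_frame("wrist");save(d,"w9.png")
t=env.grab_frame("top");V=view(t)
for n,z in(("tray",24),("pinion_cover",27)):print(rect(t,n,z,V))
print(inc((455,82,200),down(np.radians(91)),s["position"],s["tool_rot"]))
```

```text
t32.6 bed [-59.9  -0.  171.3] F bed [ 0.7  0.5 -0.9] open 85.3
(0.69, 426.7, -360.3, 72.8, 29.4, 'long-axis deg', -74.8)
(0.6, 461.5, 81.3, 54.4, 35.4, 'long-axis deg', -0.9)
[-1.469  0.007  0.511 -0.153  0.147 -1.025]
```

View pics/w9.png

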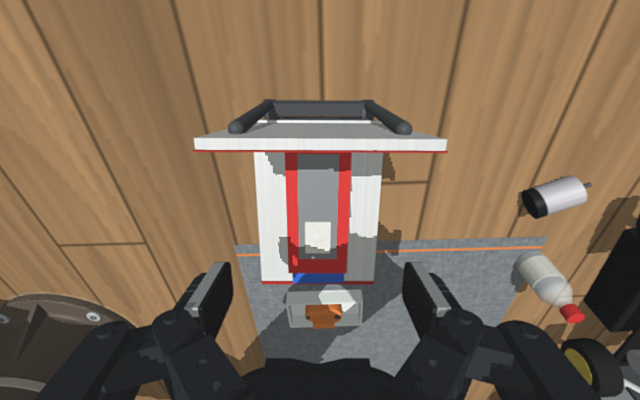

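The red case sits neatly on the blue. Now the tray.

Emit:
servo_tool(increments=[[1,-0.25,0,0.05,0,0,0],[1,-0.5,0,0.15,-0.01,0.02,-0.1],[1,-0.75,0,0.25,-0.03,0.04,-0.2],[1,-1,0,0.348,-0.05,0.06,-0.3],[1,-1,0,0.348,-0.065,0.07,-0.4],[1,-1,0,0.348,-0.08,0.08,-0.5],[1,-1,0,0.348,-0.1,0.1,-0.62],[1,-1,0,0.348,-0.12,0.12,-0.74],[1,-1,0,0.348,-0.13,0.135,-0.87],[1,-1,0,0.348,-0.15,0.144,-1],[1,-1,0,0.348,-0.15,0.144,-1]])

```text
clock: 34.22
position: [456.6, 180.1, 202.0]
tool_rot: [[-1.0, 0.02, 0.001], [0.02, 1.0, -0.006], [-0.001, -0.006, -1.0]]
force: [0.1, 0.1, 0.3]
opening: 84.9
gripper_force: 0.0
```

Run:
```python
from h import *
s=st();print(s["position"])
print(inc((455,82,180),down(np.radians(91)),s["position"],s["tool_rot"]))
```

```text
t34.2 bed [-260.4    0.6   99.4] F bed [ 0.  -0.1  0.3] open 84.9
[456.57628404 180.08037195 201.95020918]
[-0.002 -0.49   0.113 -0.004  0.001 -0.024]
```

Emit:
servo_tool(increments=[[1,0,-0.25,0.05,-0.004,0,-0.024],[1,0,-0.49,0.1,-0.004,0,-0.024],[1,0,-0.49,0.2,-0.004,0,-0.024],[1,0,-0.49,0.2,-0.004,0,-0.024],[1,0,-0.49,0.2,-0.004,0,-0.024]])

```text
clock: 34.85
position: [454.7, 82.6, 163.6]
tool_rot: [[-1.0, -0.015, 0.002], [-0.015, 1.0, -0.0], [-0.002, -0.0, -1.0]]
force: [0.1, 0.6, 0.9]
opening: 85.2
gripper_force: 0.0
```

Run:
```python
from h import *
s=st();print(s["position"])
d=env.grab_frame("wrist");V=view(d,s);save(d,"w10.png")
for n,z in(("tray",24),("pinion_cover",27)):print(n,rect(d,n,z,V))
for m in env.landmark_of(d,"tray")[:1]:print(atz(d,m["location"],0,V))
print(inc((464,82.5,16),down(np.radians(91)),s["position"],s["tool_rot"]))
```

```text
t34.9 bed [-342.2   -1.    34. ] F bed [ 0.3 -0.1  1. ] open 85.2
[454.72804781  82.60682652 163.58461604]
tray (0.96, 463.4, 82.7, 121.0, 63.7, 'long-axis deg', 1.1)
pinion_cover (0.59, 460.2, 80.1, 62.7, 38.3, 'long-axis deg', 11.2)
[455.80507971 319.17889153   0.        ]
[-0.045 -0.001  0.738 -0.     0.002 -0.001]
```

Emit:
servo_tool(increments=[[1,-0.045,-0.001,0.2,0,0.002,0],[1,-0.045,-0.001,0.45,0,0.002,0],[1,-0.045,-0.001,0.65,0,0.002,0],[1,-0.045,-0.001,0.72,0,0.002,0],[1,-0.045,-0.001,0.72,0,0.002,0],[0.5,-0.045,-0.001,0.72,0,0.002,0],[0.2,-0.045,-0.001,0.72,0,0.002,0],[0,-0.045,-0.001,0.72,0,0.002,0],[0,-0.045,-0.001,0.72,0,0.002,0],[0,-0.045,-0.001,0.72,0,0.002,0]], newtons=60)

```text
clock: 36.3
position: [464.8, 82.4, 21.3]
tool_rot: [[-1.0, -0.015, 0.003], [-0.015, 1.0, 0.0], [-0.003, -0.0, -1.0]]
force: [-1.4, 0.3, 9.1]
opening: 62.4
gripper_force: 64.2
```

Emit:
servo_tool(increments=[[0,0,0,-0.1,0,0,0],[0,0,0,-0.3,0,0,0],[0,0,0,-0.55,0,0,0.05],[0,0,0.1,-0.8,0,0,0.14],[0,0,0.2,-1,0,0,0.23],[0,0,0.3,-1,0,0,0.32],[0,0,0.3,-1,0,0,0.41],[0,0,0.3,-1,0,0,0.5],[0,0,0.3,-1,0,0,0.5]])

```text
clock: 37.42
position: [463.1, 142.3, 220.5]
tool_rot: [[-0.718, 0.696, 0.001], [0.696, 0.718, 0.0], [-0.001, 0.001, -1.0]]
force: [0.4, 0.3, -1.0]
opening: 62.4
gripper_force: 67.8
```

Run:
```python
from h import *
s=st();print(s["position"],s["gripper_force"])
P,R=bedtool((-80,0,140));print(P,inc(P,R,s["position"],s["tool_rot"]))
d=env.grab_frame("wrist");V=view(d,s);save(d,"w11.png")
```

```text
t37.4 bed [-301.7   -7.2  106.1] F bed [ 0.6 -0.4 -0.8] open 62.4
[463.05786398 142.33248347 220.51757484] 67.8187608718872
[463.58049255 364.26712913 187.38872501] [ 0.77   0.799  0.166  0.081 -0.179  0.528]
```

Emit:
servo_tool(increments=[[0,0.1,0.1,-0.1,0.01,-0.03,0.08],[0,0.25,0.25,-0.15,0.02,-0.05,0.15],[0,0.4,0.4,-0.15,0.035,-0.075,0.23],[0,0.5,0.5,-0.1,0.05,-0.1,0.31],[0,0.6,0.63,0,0.06,-0.13,0.39],[0,0.7,0.73,0.1,0.07,-0.155,0.46],[0,0.77,0.799,0.15,0.081,-0.179,0.528],[0,0.77,0.799,0.166,0.081,-0.179,0.528],[0,0.77,0.799,0.166,0.081,-0.179,0.528]])

```text
clock: 38.6
position: [464.0, 363.7, 186.5]
tool_rot: [[0.031, 0.999, -0.013], [0.955, -0.033, -0.295], [-0.295, -0.003, -0.955]]
force: [0.8, 0.4, -1.7]
opening: 62.0
gripper_force: 67.8
```

Run:
```python
from h import *
s=st();d=env.grab_frame("wrist");save(d,"w12.png")
P,R=bedtool((-68,0,86));print(P,inc(P,R,s["position"],s["tool_rot"]))
```

```text
t38.6 bed [-80.3  -0.4 138.9] F bed [ 0.9 -0.8 -1.5] open 62.0
[463.42414756 359.77579623 132.25431212] [ 0.061 -0.001  0.265 -0.002 -0.     0.002]
```

View pics/w12.png

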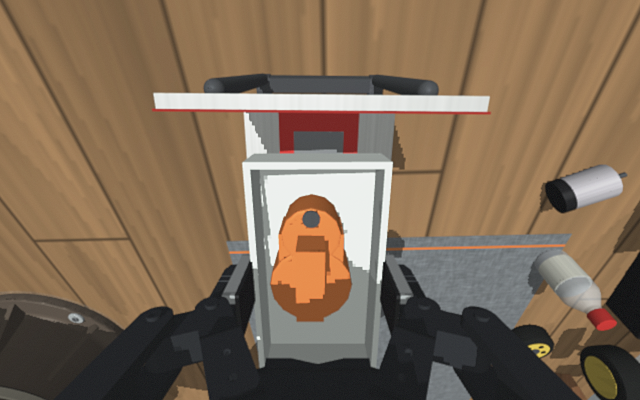

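The tray is held square with the cover flat in it, centred over the pile. Lowering.

Emit:
servo_tool(increments=[[0,0.03,-0.001,0.08,0,0,0.002],[0,0.06,-0.001,0.18,0,0,0.002],[0,0.06,-0.001,0.24,0,0,0.002],[0,0.06,-0.001,0.275,0,0,0.002],[0,0.06,-0.001,0.275,0,0,0.002]])

```text
clock: 39.28
position: [463.7, 359.1, 130.1]
tool_rot: [[0.037, 0.999, -0.013], [0.955, -0.039, -0.295], [-0.296, -0.002, -0.955]]
force: [0.1, 0.6, -1.8]
opening: 62.0
gripper_force: 67.9
```

```bash
python3 -c "
from h import *
st()"
```

```text
t39.3 bed [-67.9  -0.3  83.7] F bed [ 1.1 -0.  -1.6] open 62.0
```

Emit:
servo_tool(increments=[[0,0,0,0.007,0,0,0],[0,0,0,0.013,0,0,0],[0,0.015,0,0.013,0,0,0],[0,0.03,0,0.013,0,0,0],[0,0.045,0,0.013,0,0,0],[0,0.05,0,0.013,0,0,0],[0,0.05,0,0.013,0,0,0]])

```text
clock: 40.15
position: [463.8, 366.8, 125.3]
tool_rot: [[0.037, 0.999, -0.014], [0.954, -0.04, -0.298], [-0.299, -0.002, -0.954]]
force: [-0.5, -11.1, 5.2]
opening: 62.5
gripper_force: 68.3
```

```bash
python3 -c "
from h import *
st()"
```

```text
t40.1 bed [-59.2  -0.1  81.5] F bed [-12.1   0.2   1.7] open 62.5
```

Emit:
servo_tool(increments=[[0,0,0,0.006,0,0,0],[0,0,0,0.008,0,0,0],[0,-0.004,0,0.008,0,0,0]])

```text
clock: 40.52
position: [463.8, 366.7, 125.1]
tool_rot: [[0.038, 0.999, -0.012], [0.954, -0.04, -0.296], [-0.296, -0.001, -0.955]]
force: [-4.6, -2.7, 12.8]
opening: 62.2
gripper_force: 69.3
```

```bash
python3 -c "
from h import *
st()"
```

```text
t40.5 bed [-59.2  -0.2  81.2] F bed [-6.5  4.5 11.4] open 62.2
```

Seated. Releasing and backing off along the tool axis.

Emit:
servo_tool(increments=[[0.8,0,0,0,0,0,0],[1,0,0,0,0,0,0],[1,0,0,0,0,0,0],[1,0,0,0,0,0,0],[1,0,0,-0.1,0,0,0],[1,0,0,-0.3,0,0,0],[1,0,0,-0.55,0,0,0],[1,-0.3,0,-0.6,0,0,0],[1,-0.4,0,-0.65,0,0,0],[1,-0.4,0,-0.65,0,0,0],[1,-0.4,0,-0.65,0,0,0]])

```text
clock: 41.9
position: [462.6, 329.6, 270.4]
tool_rot: [[0.036, 0.999, -0.014], [0.955, -0.039, -0.295], [-0.296, -0.002, -0.955]]
force: [-0.4, 0.1, 0.5]
opening: 85.2
gripper_force: 0.0
```

Run:
```python
from h import *
s=st();d=env.grab_frame("wrist");a=d["img"][80:400];t=env.grab_frame("top")["img"][190:300,140:480];sd=env.grab_frame("side")["img"][90:390,150:470]
im=np.zeros((600,800,3),np.uint8);im[:220,:680]=cv2.resize(t,(680,220));im[220:585,:390]=cv2.resize(sd,(390,365));im[220:425,390:800]=cv2.resize(a,(410,205))
cv2.imwrite("pics/f.png",im[...,::-1])
V=view(d,s)
T=env.grab_frame("top");TV=view(T)
for n in("black_cover","bearing_tube","wheel_nut","hex_driver","hub_a"):print(n,rect(T,n,15,TV))
```

```text
t41.9 bed [-1.377e+02 -2.000e-01  2.090e+02] F bed [-0.1  0.4  0.5] open 85.2
black_cover (0.57, 480.3, -335.3, 59.6, 45.1, 'long-axis deg', 15.8)
bearing_tube (0.59, 427.4, -362.3, 68.0, 21.5, 'long-axis deg', -80.0)
wheel_nut (0.62, 500.3, -366.2, 28.4, 27.5, 'long-axis deg', -47.1)
hex_driver (0.52, 539.3, -300.4, 69.4, 16.5, 'long-axis deg', 89.0)
hub_a (0.62, 427.1, -362.4, 69.6, 22.0, 'long-axis deg', -78.8)
```

View pics/f.png

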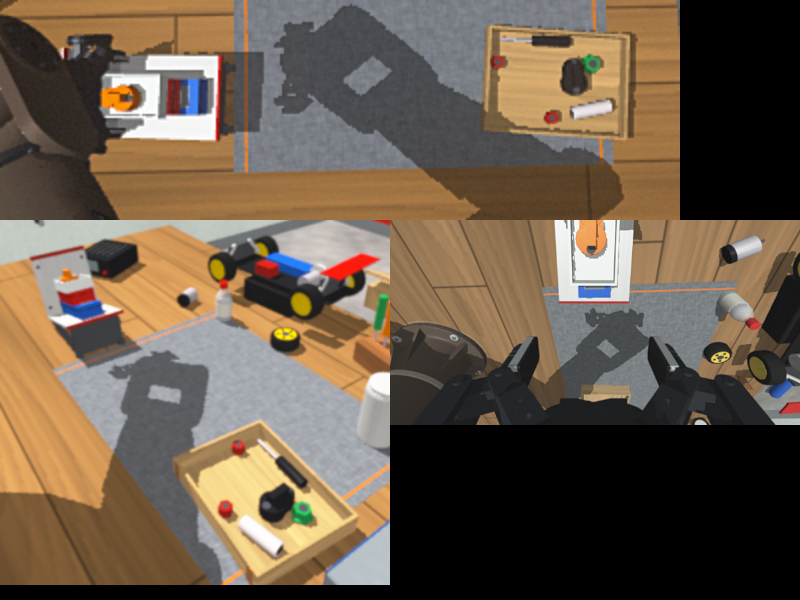

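The pile, the tray and the orange cover are in place. The black cover was knocked over next to the nut but is still in the crate. Handing in.

```bash
python3 -c "
from cell import env
print(env.hand_in())"
```

```text
the job is handed in; nothing more can be done
None
```

I finished the job and handed it in, about 42 s into the 210 s; the hand-in gave no verdict. The blue and red cases and the tray, with the orange cover flat in it, are stacked against the backstop. The black cover is in the crate, where something knocked it aside mid-run.

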